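Sort the black bolts out of the parts bin into the jar

TASK

Pick the two black flange bolts out of the yellow parts bin and put them into the amber jar, one at a time through its neck. Leave the bright bolts and the other parts in the bin, and leave the jar standing upright where it is.

Things in the scene. Friction and masses are not known exactly. Their poses are not given: they have to be found in the camera images.
- vice: big red bench vice, fixed, never moves; only an obstacle. Its near side stands at y = -0.19 (110 to 160 mm beyond the jar's axis, on the robot's right), it runs from x = 0.30 away from the robot and is up to 0.27 m high, so keep a wide hand turned along x when over the jar and go round or high over the vice. The pose is that of its foot.
- bin: open yellow plastic parts bin, fixed to the bench, 180 mm (its x) by 250 mm (its y) and 51 mm high over the rim, walls and floor 4 mm thick. Origin at the centre of its underside on the bench top; z up. At the start the four bolts lie flat in its +y part, in two rows of two about 60 mm apart, roughly along its x axis, in any order; the fork, block, stub and rod lie in its -y part. All lie on its inner floor, 4 mm above the bench.
- jar: loose, rigid amber see-through jar standing upright on the bench, about 0.7 kg, open at the top: body 96 mm in diameter up to 72 mm high, then a shoulder up to a straight neck that is 61 mm outside and 54 mm inside, 19 mm long. Total height 105 mm, inner floor 5 mm up. Origin at the centre of its underside; z up.
- jar_mouth (a point): centre of the jar's open mouth, level with the top of the neck rim, 105 mm above the bench
- black_bolt_1_mid (a point): flange bolt lying flat, thread M7, greasy, black, 40 mm long, flanged head 16 mm across at one end, shank and grip width 12 to 14 mm, 15 mm high. This point is the middle of the bolt, half-way along it and half-way up, 7 mm above the bin's floor at the start. The bolt's length runs along this point's y axis, which is level; its z axis points up at the start.
- black_bolt_2_mid (a point): second flange bolt lying flat, thread M7, greasy, black, same as the first, 40 mm long, flanged head 16 mm across at one end, shank and grip width 12 to 14 mm, 15 mm high. This point is the middle of the bolt, half-way along it and half-way up, 7 mm above the bin's floor at the start. The bolt's length runs along this point's y axis, which is level; its z axis points up at the start.
- bright_bolt_1_mid (a point): flange bolt lying flat, thread M7, greasy, bright steel grey, 42 mm long, flanged head 16 mm across at one end, shank and grip width 12 to 14 mm, 15 mm high. This point is the middle of the bolt, half-way along it and half-way up, 7 mm above the bin's floor at the start. The bolt's length runs along this point's y axis, which is level; its z axis points up at the start.
- bright_bolt_2_mid (a point): flange bolt lying flat, thread M7, greasy, bright steel grey, 36 mm long, flanged head 16 mm across at one end, shank and grip width 12 to 14 mm, 15 mm high. This point is the middle of the bolt, half-way along it and half-way up, 7 mm above the bin's floor at the start. The bolt's length runs along this point's y axis, which is level; its z axis points up at the start.
- shift_fork_mid (a point): grey cast shift fork lying flat, 40x48x13 mm; point at its centre, half-way up
- pivot_block_mid (a point): small grey alloy block standing upright, 18x20x28 mm with a round collar on top; point at its centre, half-way up
- shaft_stub_mid (a point): short plain grey shaft, 25x20x12 mm over all, lying on its side; point at its centre, half-way up
- splined_rod_mid (a point): thin grey splined rod lying flat, 68 mm long, 10 mm high; point at its centre, half-way up

How it is judged (in metres and radians):
On the way, in this order (a step that is already met when the one before it is completed fails the run):
1. one black bolt is inside the jar while the other is still in the bin ((((horizontal distance between black_bolt_1_mid and jar_mouth below 0.048 m and z of black_bolt_1_mid in the frame of jar between 0 and 0.08 m) and (x of black_bolt_2_mid in the frame of bin between -0.09 and 0.09 m and y of black_bolt_2_mid in the frame of bin between -0.125 and 0.125 m and z of black_bolt_2_mid in the frame of bin below 0.05 m)) or ((horizontal distance between black_bolt_2_mid and jar_mouth below 0.048 m and z of black_bolt_2_mid in the frame of jar between 0 and 0.08 m) and (x of black_bolt_1_mid in the frame of bin between -0.09 and 0.09 m and y of black_bolt_1_mid in the frame of bin between -0.125 and 0.125 m and z of black_bolt_1_mid in the frame of bin below 0.05 m)))), for 0.2 s.
2. both black bolts are inside the jar (horizontal distance between each of black_bolt_1_mid, black_bolt_2_mid and jar_mouth below 0.048 m and z of black_bolt_1_mid in the frame of jar between 0 and 0.08 m and z of black_bolt_2_mid in the frame of jar between 0 and 0.08 m), for 0.2 s.
At the end, for the whole second after the job is handed in: Both black bolts are inside the jar, below its neck (their middles less than 80 mm above its underside); the two bright bolts, the fork, the block, the stub and the rod are all inside the bin, below its rim; the jar stands upright (within 0.1 rad), at rest, within 50 mm of where it started (all of step 2 and x of bright_bolt_1_mid in the frame of bin between -0.09 and 0.09 m and y of bright_bolt_1_mid in the frame of bin between -0.125 and 0.125 m and z of each of bright_bolt_1_mid, bright_bolt_2_mid, shift_fork_mid, pivot_block_mid, shaft_stub_mid, splined_rod_mid in the frame of bin below 0.05 m and x of bright_bolt_2_mid in the frame of bin between -0.09 and 0.09 m and y of bright_bolt_2_mid in the frame of bin between -0.125 and 0.125 m and x of shift_fork_mid in the frame of bin between -0.09 and 0.09 m and y of shift_fork_mid in the frame of bin between -0.125 and 0.125 m and x of pivot_block_mid in the frame of bin between -0.09 and 0.09 m and y of pivot_block_mid in the frame of bin between -0.125 and 0.125 m and x of shaft_stub_mid in the frame of bin between -0.09 and 0.09 m and y of shaft_stub_mid in the frame of bin between -0.125 and 0.125 m and x of splined_rod_mid in the frame of bin between -0.09 and 0.09 m and y of splined_rod_mid in the frame of bin between -0.125 and 0.125 m and angle between jar's own z axis and vertical below 0.1 rad and distance of jar from where it was at the start of the episode below 0.05 m and linear speed of jar below 0.02 m/s); the robot touches nothing.
It fails at once if the jar is tipped by more than 0.4 rad (angle between jar's own z axis and vertical above 0.4 rad).
It fails at once if a bright bolt or another part is lifted out of the bin (its middle more than 80 mm above the bin's underside) (z of any of bright_bolt_1_mid, bright_bolt_2_mid, shift_fork_mid, pivot_block_mid, shaft_stub_mid, splined_rod_mid in the frame of bin above 0.08 m).
It also fails if it takes over 64 s, if anything falls off the work surface, if the arm or the gripper's body presses on something with over 40 N, if the wrist force passes 120 N, or if a joint passes its speed limit or range.

ROBOT

A 6-joint arm with a two-finger parallel gripper is mounted at the origin on a cart in front of the work surface, level with it; the furniture and walls round the work are solid. World frame = base frame: x ahead of the robot, y to its left, z up, the work surface at z = 0. Lengths are in m, angles in degrees, forces in N, time in s.
With the tool pointing down it reaches from about 0.35 to 0.875 m from the base axis. Payload 4.2 kg.
Tool frame: the origin (TCP) lies at the very end of the fingers, on their centre line; the grasp point (between the pads) lies 19 mm behind it; z points along the fingers, y is the direction in which the jaws open and shut (so a half turn about z gives the same grasp; the last joint's range is limited). The gripper opens to 87 mm and grips with 3 to 60 N. Pads are 19 mm wide; open, the fingers measure 117 mm over their backs; the gripper's body (75 mm by 190 mm) begins 51 mm behind the grasp point.
Start: joints at [-57.491, 22.042, 0.453, 0, -68.411, -14.817], TCP at [0.19, -0.595, 0.223] pointing down, gripper open.
Joint ranges: [-179.83, 179.83], [-69.29, 118.12], [-61.27, 80.66], [-181.25, 117.63], [-171.15, -9.14], [-177.46, 177.46]. Speed limits (degrees/s): [159.86, 159.86, 180, 180, 180, 180].

INTERFACE

Orientations are given as a 3x3 rotation matrix whose columns are the frame's x, y, z axes.
In Python, from plant import robot gives the robot as it stands.
- The arm moves only by the tool apply_moves, never from a script. Its argument "motion" is one flat list of numbers, 6 for each row, row after row: the shift along the tool's x, y, z in m, then the turn, a rotation vector about the tool's x, y, z in units of 6 degrees (1.0 is 6 degrees). A call has 1 to 10 rows; each row is the pose to reach, as a shift and turn from the pose commanded when the call began, along the tool's axes at that moment; what a row does not reach only later rows make up. A row lasts 1/8 s, in which the tool goes at most 62.5 mm and 10.7 degrees, less where a joint would pass 70% of its speed; a pose out of reach is approached as far as the arm can. A call with a gripper value outside its range is refused whole. "hand" is the opening, from -1 (shut) to 1 (fully open), set as the call begins (left out, the last holds). The fingers move at their own pace and stop on an object; "squeeze" is the grip in N (left out, the last holds). Time passes only in rows, so rows that repeat a pose let the fingers close. It gives the time, the measured TCP pose, the force and the opening at its end, in the units of the state.
- robot.get_obs(): the state, without advancing time (a new reading comes with each control period).
- robot.grab_frame(name): name is "side" or "top"; returns a dict with "pixels" (420x560x3 uint8, blue, green, red), "fovy" (degrees; the focal length in pixels is half the picture's height over the tangent of half this angle, whatever the lens; pixels are square), "cx", "cy" (the principal point, pixels), "R" (3x3) and "t" (3): a world point X has camera coordinates R X + t. Camera axes: x right, y down, z forward; pixel columns grow to the right and rows downward; lengths in m; the calibration is good to about 2 mm. A picture is of the moment at which its call begins. There is no depth.
- robot.sign_off(): hands the job in, once; it reports no verdict.
The state is a dict: "time": time; "joints": joint angles; "joint_vel": joint speeds; "joint_efforts": joint torques, N m; "tcp_pos": TCP position; "tool_rot": TCP orientation; "wrist_force": force on the tool from outside, world axes, zero at the start; "torque": the same for the moment, N m; "gripper_width": finger opening in m.
Only numpy, scipy, OpenCV 4.12 (cv2) and the standard library are available. Lean on these libraries where they do the work, as an engineer would, in place of code of your own. Each camera call takes 0.05 s, during which the arm holds its last target.

## Working session

There is one attempt and no reset: what is moved stays moved. The work goes in short steps, Python scripts to look and compute and a tool call to move; the robot and the scene stay as the last step left them, time stands still between calls to the robot, and variables do not carry over. Pictures are saved under pics/ and viewed, and the job is handed in when it is done.

Besides the shell and the picture viewer there is one more tool, called by a JSON object that holds its "api" and its "payload". apply_moves: Moves the arm, as the interface text tells. Its arguments: {"type":"object","properties":{"motion":{"type":"array"},"hand":{"type":"number"},"squeeze":{"type":"number"}},"required":["motion"]}

```bash
ls; mkdir -p pics
python3 - <<'E'
from plant import robot
import cv2, pickle
o=robot.get_obs()
for k,v in o.items(): print(k,v)
for n in ("top","side"):
    f=robot.grab_frame(n); pickle.dump(f,open(f"pics/{n}0.pkl","wb"))
    cv2.imwrite(f"pics/{n}0.png",f["pixels"]); print(n,f["fovy"],f["cx"],f["cy"],f["R"],f["t"])
E
```

```text
pics
time 0.0
joints [-5.74927061e+01  2.20931845e+01  3.80854560e-01 -2.84186564e-02
 -6.84098352e+01 -1.48155824e+01]
joint_vel [ 0.02514877 -0.03857888  0.03834038 -0.05187274  0.06473605 -0.09613262]
joint_efforts [-4.24409509e-04 -3.90664923e+01  1.87407482e+01  4.22013894e+00
  1.10095425e-02 -2.30133583e-04]
tcp_pos [ 0.18976655 -0.5948809   0.22144288]
tool_rot [[-9.52761013e-01 -3.03720069e-01 -7.56885939e-04]
 [-3.03720995e-01  9.52758821e-01  2.04593362e-03]
 [ 9.97386552e-05  2.17916794e-03 -9.99997621e-01]]
wrist_force [-0.76055086  1.2389416  -0.60686997]
torque [-0.03850935 -0.05919964  0.01552508]
gripper_width 0.08680970056168438
top 43.39627721182641 271.6316695684742 208.28844677370196 [[-0.01654816 -0.99979925  0.01129723]
 [-0.99029195  0.0148291  -0.13820981]
 [ 0.13801454 -0.01347468 -0.99033854]] [-0.00335674  0.52041571  1.10487496]
side 47.248083254676395 273.08748295383566 197.7319011777177 [[-0.22861502 -0.97351214  0.00304864]
 [-0.72757074  0.16877695 -0.66494748]
 [ 0.6468199  -0.15423509 -0.74688389]] [0.10262931 0.41156781 0.80885124]
```

View pics/top0.png

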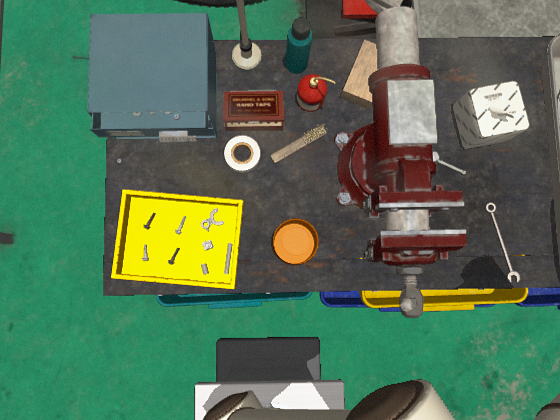

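View pics/side0.png

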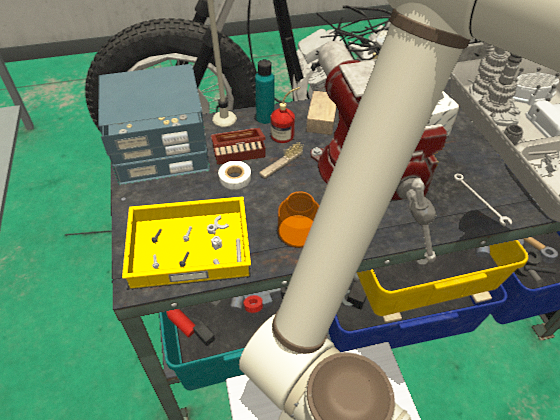

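The top view shows the bin at columns 112–243, rows 190–288. The black bolts are near (150,219) and (174,256), the bright ones near (181,224) and (145,253). The jar's rim is centred near (296,242). In the side view the bin and jar are in clear sight left of the forearm.

```bash
cat > h.py <<'E'
import numpy as np, cv2, pickle
def K(f):
    fl=f["pixels"].shape[0]/2/np.tan(np.radians(f["fovy"])/2); return fl,f["cx"],f["cy"]
def cast(f,u,v,z):
    fl,cx,cy=K(f); R=np.array(f["R"]);t=np.array(f["t"])
    d=R.T@np.array([(u-cx)/fl,(v-cy)/fl,1]); c=-R.T@t
    return c+d*(z-c[2])/d[2]
def proj(f,X):
    fl,cx,cy=K(f); p=np.array(f["R"])@np.array(X)+f["t"]; return np.array([cx+fl*p[0]/p[2],cy+fl*p[1]/p[2]])
def load(n): return pickle.load(open(f"pics/{n}.pkl","rb"))
def grab(n,tag):
    from plant import robot
    f=robot.grab_frame(n); pickle.dump(f,open(f"pics/{n}{tag}.pkl","wb")); cv2.imwrite(f"pics/{n}{tag}.png",f["pixels"]); return f
def bolts(f,z=0.0115):
    im=f["pixels"]; hsv=cv2.cvtColor(im,cv2.COLOR_BGR2HSV)
    y=((hsv[...,0]>22)&(hsv[...,0]<36)&(hsv[...,1]>150)).astype(np.uint8)
    n,l,s,c=cv2.connectedComponentsWithStats(y[:300,:260]); i=1+np.argmax(s[1:,4])
    hull=cv2.convexHull(np.argwhere(l==i)[:,::-1].astype(np.int32)); m=np.zeros(im.shape[:2],np.uint8); cv2.fillConvexPoly(m,hull,1)
    m=cv2.erode(m,np.ones((5,5),np.uint8)); ns=(hsv[...,1]<150).astype(np.uint8)&m
    out=[]
    n,l,s,c=cv2.connectedComponentsWithStats(ns,connectivity=8)
    for i in range(1,n):
        if s[i,4]<15: continue
        pts=np.argwhere(l==i)[:,::-1]
        W=np.array([cast(f,u,v,z)[:2] for u,v in pts]); 
        r=cv2.minAreaRect((W*1000).astype(np.float32)); w,V=np.linalg.eigh(np.cov(W.T)); a=V[:,1]
        pr=(W-W.mean(0))@a
        ang=np.degrees(np.arctan2(a[1],a[0])); ang=(ang+90)%180-90
        mid=W.mean(0)+a*(pr.max()+pr.min())/2
        print(c[i].round(1),s[i,4],"V",np.median(hsv[l==i][:,2]),"mean",W.mean(0).round(4),"rect",np.round(r[0],1),np.round(r[1],1),"mid",mid.round(4),"ang",ang.round(1),"len",round((pr.max()-pr.min())*1000,1))
    return hull
E
python3 - <<'E'
from h import *
for n in("top0","side0"):
    f=load(n); print(n); hull=bolts(f)
    ap=cv2.approxPolyDP(hull,4,True)[:,0]
    for p in ap: print("corner",p,cast(f,*p,0.051).round(4)[:2])
    im=f["pixels"];hsv=cv2.cvtColor(im,cv2.COLOR_BGR2HSV)
    m=((hsv[...,0]<18)&(hsv[...,0]>7)&(hsv[...,1]>150)&(hsv[...,2]>90)).astype(np.uint8); m[:185]=0;m[300:]=0;m[:,:255]=0;m[:,340:]=0
    ys,xs=np.nonzero(m); print("jar",xs.min(),xs.max(),ys.min(),ys.max(),len(xs))
    x0,y0=(105,180)
    cv2.imwrite(f"pics/{n}z.png",cv2.resize(im[180:300,105:335],None,fx=3.4,fy=3.4,interpolation=cv2.INTER_CUBIC))
E
```

```text
top0
[210.9 220.2] 172 V 200.0 mean [0.4994 0.1221] rect [500.8 123.2] [37.8 47.3] mid [0.5009 0.1206] ang -45.0 len 52.8
[149.  221.6] 53 V 78.0 mean [0.4983 0.2578] rect [499.7 255. ] [11.6 37.4] mid [0.5009 0.2563] ang -29.5 len 37.2
[180.3 225.4] 63 V 158.0 mean [0.4888 0.1891] rect [490.3 186.9] [11.7 40.8] mid [0.491  0.1881] ang -24.4 len 41.1
[207.2 244.6] 82 V 207.5 mean [0.4457 0.1302] rect [445.4 130.1] [18.8 20.6] mid [0.4457 0.1302] ang -71.3 len 20.6
[227.7 258.4] 136 V 168.0 mean [0.415  0.0856] rect [415.8  85.5] [ 9.5 66.1] mid [0.4158 0.0855] ang -7.8 len 66.1
[144.9 253.6] 59 V 156.0 mean [0.4283 0.2655] rect [430.7 265.1] [13.1 32.6] mid [0.4307 0.2656] ang 0.6 len 32.8
[173.3 256.5] 51 V 82.0 mean [0.4209 0.2039] rect [422.7 201.4] [11.4 38.2] mid [0.4236 0.2024] ang -29.8 len 37.8
[204.4 268.4] 56 V 167.5 mean [0.3942 0.1364] rect [394.2 136.3] [22.5 11.3] mid [0.3942 0.1364] ang 18.6 len 22.8
corner [242 200] [0.5371 0.0517]
corner [233 289] [0.3494 0.0721]
corner [111 277] [0.3784 0.3265]
corner [123 189] [0.5646 0.3057]
jar 273 318 218 263 1609
side0
[215.7 2
[... 519 characters left out ...]
1] [ 9.5 62.5] mid [0.419  0.0862] ang -7.5 len 62.5
[183.7 260. ] 53 V 90.0 mean [0.4179 0.206 ] rect [421.1 206.2] [11.4 37.7] mid [0.4206 0.2046] ang -28.3 len 38.0
[155.  261.8] 60 V 204.0 mean [0.4272 0.2667] rect [429.4 266.5] [12.7 37.4] mid [0.4294 0.2669] ang 2.9 len 37.6
[215.8 261.2] 28 V 211.0 mean [0.399 0.139] rect [399.4 138.3] [13.5 10.4] mid [0.3983 0.1384] ang 40.5 len 15.5
[188.2 275.9] 306 V 137.0 mean [0.3753 0.2011] rect [375.2 200.5] [81.8 19.3] mid [0.3752 0.2005] ang 83.2 len 81.9
corner [248 275] [0.3239 0.0815]
corner [130 287] [0.3495 0.3138]
corner [122 277] [0.3766 0.3286]
corner [129 207] [0.5618 0.3086]
corner [243 197] [0.5334 0.0516]
jar 278 318 191 246 1656
```

View pics/top0z.png

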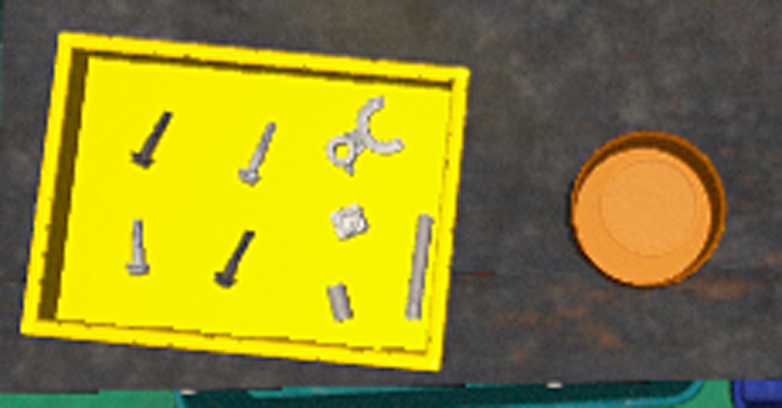

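View pics/side0z.png

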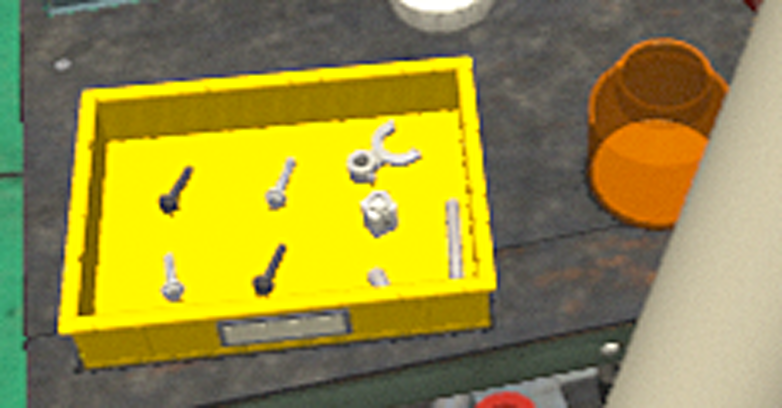

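Run:
```python
from h import *
t=load("top0");s=load("side0")
a=t["pixels"][210:272,265:327];b=s["pixels"][186:248,270:332]
g=[]
for i in(a,b):
    c=cv2.resize(i,(400,400),interpolation=cv2.INTER_CUBIC); 
    lab=cv2.cvtColor(c,cv2.COLOR_BGR2LAB); lab[...,0]=cv2.createCLAHE(4,(4,4)).apply(lab[...,0]); g.append(cv2.cvtColor(lab,cv2.COLOR_LAB2BGR))
cv2.imwrite("pics/jarz.png",np.hstack(g))
print(cast(t,295.6,241.2,.105),cast(s,301.2,204.1,.105),cast(t,295.5,240.5,.05))
```

```text
[ 0.44306951 -0.05778253  0.105     ] [ 0.43750527 -0.05848664  0.105     ] [ 0.44871633 -0.06079702  0.05      ]
```

View pics/jarz.png

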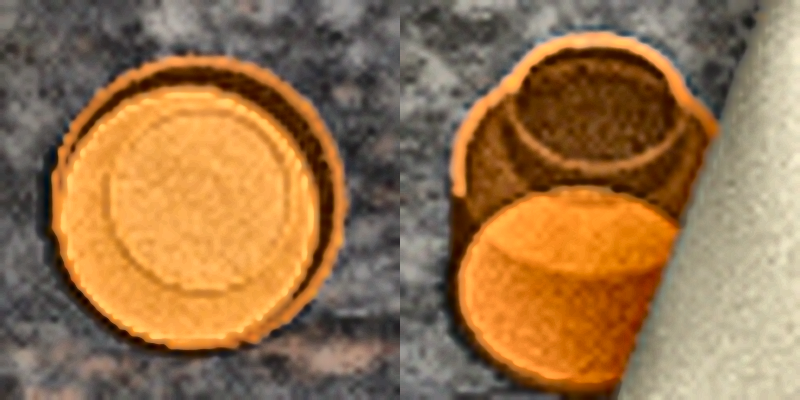

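Run:
```python
from h import *
t=load("top0");s=load("side0")
print(cast(t,295.6,241.0,.105),cast(s,300.6,201.6,.105))
print(cast(t,294.0,242.9,.005),cast(s,270+175/6.45-.4,186+283/6.45-.4,.005))
```

```text
[ 0.4434726  -0.05779173  0.105     ] [ 0.444623   -0.05912242  0.105     ]
[ 0.44694016 -0.05997592  0.005     ] [ 0.44794096 -0.05557329  0.005     ]
```

```bash
cat > p.py <<'E'
import numpy as np
def axes(y):
    y=np.radians(y); c,s=np.cos(y),np.sin(y); return np.array([[-s,c,0],[c,s,0],[0,0,-1.]])
def to(cmd,*ts):
    "cmd=(x,y,z,yaw_y) ; prints tool-frame shift & turn for every target"
    R=axes(cmd[3])
    for t in ts: print(np.round(R.T@(np.array(t[:3])-cmd[:3]),4), round(-(t[3]-cmd[3])/6,3))
def at(cmd,row):
    return np.r_[np.array(cmd[:3])+axes(cmd[3])@np.array(row[:3]), cmd[3]-6*row[5]].round(5)
E
python3 - <<'E'
from p import *
c=(.19,-.595,.223,107.69)
to(c,(.19,-.595,.423,107.69),(.36,-.42,.43,158))
E
```

```text
[ 0.   0.  -0.2] -0.0
[-0.2151  0.1151 -0.207 ] -8.385
```

{"api": "apply_moves", "payload": {"motion": [0,0,-0.04,0,0,0,0,0,-0.09,0,0,-1,0,0,-0.14,0,0,-2,0,0,-0.19,0,0,-3,-0.04,0.02,-0.21,0,0,-4,-0.08,0.04,-0.21,0,0,-5,-0.12,0.06,-0.21,0,0,-6,-0.16,0.08,-0.21,0,0,-7,-0.2,0.1,-0.21,0,0,-8,-0.22,0.11,-0.21,0,0,-8], "hand": 0.0, "squeeze": 25}}

```text
time: 1.35
tcp_pos: [0.3674, -0.422, 0.4321]
tool_rot: [[-0.409, -0.912, -0.0], [-0.912, 0.409, 0.001], [-0.001, 0.001, -1.0]]
wrist_force: [-0.1, -0.4, 0.5]
gripper_width: 0.0436
```

Run:
```python
from p import *
from plant import robot
c=at((.19,-.595,.223,107.69),(-.22,.11,-.21,0,0,-8)); print(c)
to(c,(.45,-.20,.43,200),(.42,.10,.35,240.7))
o=robot.get_obs(); print(o["tcp_pos"],o["joints"],o["gripper_width"])
```

```text
[  0.36617  -0.42335   0.433   155.69   ]
[-0.2381  0.0156  0.003 ] -7.385
[-0.4991  0.1664  0.083 ] -14.168
[ 0.36742504 -0.42203223  0.43206748] [-3.23817720e+01  1.18008474e+01  1.52067064e+01 -3.22023321e-02
 -9.34574012e+01  8.22845414e+00] 0.04356737806864972
```

{"api": "apply_moves", "payload": {"motion": [-0.05,0.003,0,0,0,-1.5,-0.1,0.006,0,0,0,-3,-0.15,0.009,0,0,0,-4.5,-0.2,0.012,0,0,0,-6,-0.25,0.02,0,0,0,-7.5,-0.3,0.05,0,0,0,-9,-0.35,0.08,0.02,0,0,-10.5,-0.4,0.11,0.04,0,0,-12,-0.45,0.14,0.06,0,0,-13.5,-0.5,0.166,0.083,0,0,-14.168]}}

```text
time: 2.6
tcp_pos: [0.4198, 0.102, 0.3491]
tool_rot: [[0.874, -0.487, 0.001], [-0.487, -0.874, 0.001], [0.0, -0.001, -1.0]]
wrist_force: [1.0, 0.2, -0.4]
gripper_width: 0.0432
```

Run:
```python
from p import *
from plant import robot
c=at((.36617,-.42335,.433,155.69),(-.5,.166,.083,0,0,-14.168)); print(c)
to(c,(.422,.2035,.15,240.7),(.422,.2035,.06,240.7))
o=robot.get_obs(); print(o["tcp_pos"],o["joints"],o["gripper_width"])
from h import *
bolts(grab("side","1")); bolts(grab("top","1"))
```

```text
[4.20730e-01 1.00650e-01 3.50000e-01 2.40698e+02]
[-0.0492 -0.0903  0.2   ] -0.0
[-0.0492 -0.0903  0.29  ] -0.0
[0.41980506 0.10197829 0.34911513] [ 3.53583683e+01 -1.51406513e+00 -1.10267574e+01 -6.02556325e-03
 -8.04286033e+01  2.55305907e+01] 0.04315798267603206
[214.4 226.3] 145 V 146.0 mean [0.4947 0.1276] rect [492.  127.8] [57.1 36.2] mid [0.4989 0.1252] ang -29.9 len 52.6
[187.1 234.4] 58 V 102.5 mean [0.4858 0.1911] rect [489.9 190.9] [13.9 40.2] mid [0.4893 0.1895] ang -24.2 len 40.8
[156.1 236. ] 42 V 71.5 mean [0.4971 0.2595] rect [499.1 259.8] [11.7 37.5] mid [0.4987 0.2585] ang -30.1 len 37.3
[216.2 242.2] 117 V 110.0 mean [0.4493 0.1304] rect [448.8 130.8] [22.3 36.3] mid [0.4491 0.1304] ang -0.1 len 36.5
[183.7 259.8] 50 V 48.0 mean [0.4183 0.2059] rect [421.2 206.1] [12.  37.3] mid [0.4208 0.2045] ang -28.5 len 37.5
[155.  261.9] 57 V 165.0 mean [0.4269 0.2668] rect [429.4 266.5] [12.7 37.4] mid [0.4294 0.2669] ang 2.8 len 37.6
[215.8 261.2] 28 V 101.0 mean [0.399 0.139] rect [399.4 138.3] [13.5 10.4] mid [0.3983 0.1384] ang 40.5 len 15.5
[188.1 275.9] 305 V 113.0 mean [0.3754 0.2013] rect [375.3 201.6] [83.7 19.3] mid [0.3754 0.2016] ang 83.1 len 83.8
[214.8 217.3] 94 V 203.5 mean [0.5056 0.1135] rect [505.5 113. ] [37.7 23.9] mid [0.5053 0.1134] ang 23.7 len 37.8
```

View pics/side1.png

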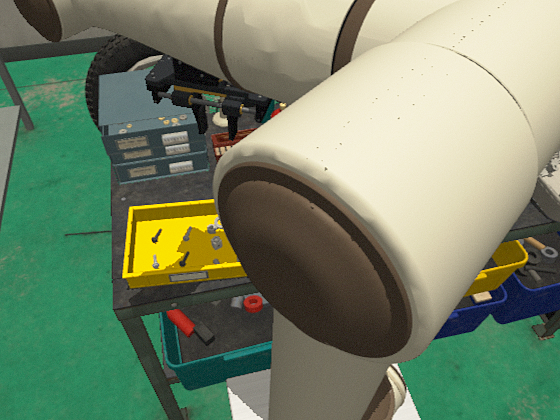

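View pics/top1.png

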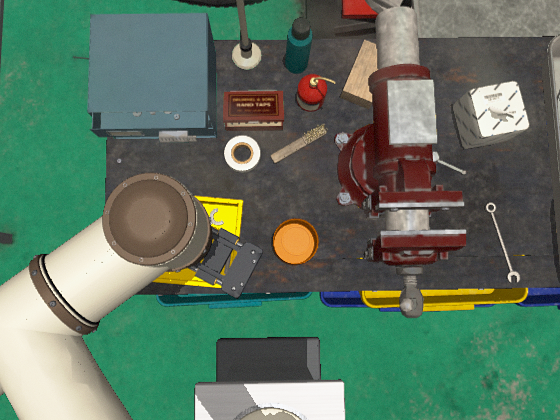

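Top view: the arm now covers the bolt part of the bin, and the jar is clear at (296,242). Side view: the bolts haven't moved, with the black ones at (156,236) and (184,260). Next I descend over the nearer black bolt.

{"api": "apply_moves", "payload": {"motion": [-0.0125,-0.0225,0.04,0,0,0,-0.025,-0.045,0.08,0,0,0,-0.037,-0.068,0.12,0,0,0,-0.0492,-0.0903,0.16,0,0,0,-0.0492,-0.0903,0.2,0,0,0,-0.0492,-0.0903,0.24,0,0,0,-0.0492,-0.0903,0.27,0,0,0,-0.0492,-0.0903,0.29,0,0,0,-0.0492,-0.0903,0.29,0,0,0,-0.0492,-0.0903,0.29,0,0,0]}}

```text
time: 3.95
tcp_pos: [0.4226, 0.2033, 0.0603]
tool_rot: [[0.872, -0.49, 0.001], [-0.49, -0.872, 0.001], [0.001, -0.001, -1.0]]
wrist_force: [0.4, 0.7, 0.1]
gripper_width: 0.0432
```

Run:
```python
from plant import robot
from h import *
o=robot.get_obs(); print(o["time"],o["tcp_pos"],o["tool_rot"],o["gripper_width"],o["wrist_force"])
f=grab("side","2"); 
cv2.imwrite("pics/side2z.png",cv2.resize(f["pixels"][170:310,100:290],None,fx=4,fy=4,interpolation=cv2.INTER_CUBIC))
```

```text
3.95 [0.42264193 0.20330618 0.06032068] [[ 8.71997789e-01 -4.89508425e-01  1.16569692e-03]
 [-4.89509398e-01 -8.71997677e-01  7.74775921e-04]
 [ 6.37225669e-04 -1.24622249e-03 -9.99999020e-01]] 0.04317375571056355 [0.41734965 0.65600714 0.10213258]
```

View pics/side2z.png

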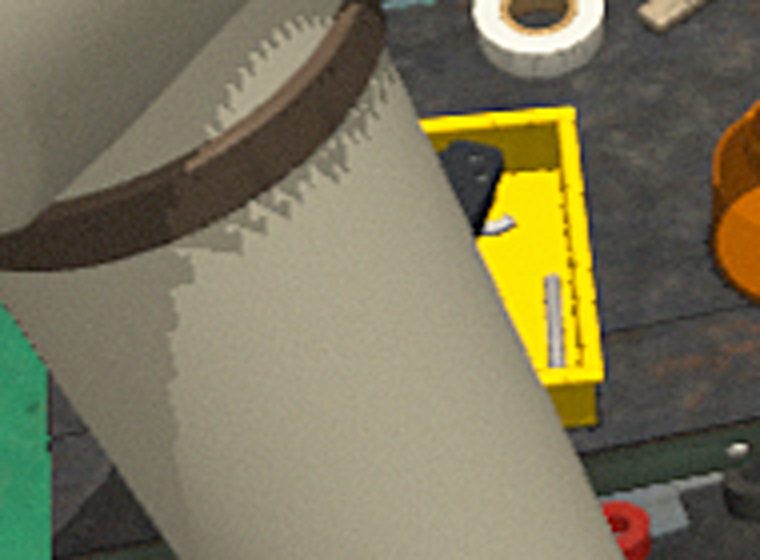

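The arm hides the bolts in the side view at (184,260), but the measured TCP is within 1 mm of the target. So I go down and close by force and opening.

{"api": "apply_moves", "payload": {"motion": [0,0,0.02,0,0,0,0,0,0.035,0,0,0,0,0,0.046,0,0,0,0,0,0.052,0,0,0,0,0,0.052,0,0,0]}}

```text
time: 4.62
tcp_pos: [0.422, 0.2031, 0.0076]
tool_rot: [[0.872, -0.489, 0.0], [-0.489, -0.872, -0.0], [0.0, 0.0, -1.0]]
wrist_force: [-0.3, 0.7, -0.1]
gripper_width: 0.0436
```

{"api": "apply_moves", "payload": {"motion": [0,0,0,0,0,0,0,0,0,0,0,0,0,0,0,0,0,0,0,0,0,0,0,0,0,0,0,0,0,0,0,0,0,0,0,0], "hand": -1, "squeeze": 25}}

```text
time: 5.38
tcp_pos: [0.422, 0.2031, 0.0077]
tool_rot: [[0.872, -0.489, 0.0], [-0.489, -0.872, 0.0], [0.0, -0.0, -1.0]]
wrist_force: [-1.3, -0.4, 1.7]
gripper_width: 0.0124
```

{"api": "apply_moves", "payload": {"motion": [0,0,-0.01,0,0,0,0,0,-0.03,0,0,0,0,0,-0.06,0,0,0,0,0,-0.1,0,0,0,0,0,-0.14,0,0,0,0,0,-0.18,0,0,0,0,0,-0.192,0,0,0]}}

```text
time: 6.25
tcp_pos: [0.4228, 0.2038, 0.2027]
tool_rot: [[0.872, -0.489, 0.004], [-0.489, -0.872, 0.004], [0.002, -0.006, -1.0]]
wrist_force: [-0.3, 0.1, -1.3]
gripper_width: 0.0119
```

Run:
```python
from p import *
c=(.422,.2035,.2,240.7)
to(c,(.445,.05,.22,205),(.4445,-.058,.22,180))
```

```text
[ 0.0952  0.1226 -0.02  ] 5.95
[ 0.1476  0.217  -0.02  ] 10.117
```

{"api": "apply_moves", "payload": {"motion": [0.015,0.02,-0.01,0,0,1,0.035,0.045,-0.02,0,0,2.2,0.055,0.072,-0.02,0,0,3.5,0.075,0.1,-0.02,0,0,5,0.095,0.13,-0.02,0,0,6.5,0.115,0.16,-0.02,0,0,8,0.135,0.195,-0.02,0,0,9.3,0.1476,0.217,-0.02,0,0,10.117,0.1476,0.217,-0.02,0,0,10.117,0.1476,0.217,-0.02,0,0,10.117]}}

```text
time: 7.5
tcp_pos: [0.4441, -0.0582, 0.2191]
tool_rot: [[0.001, -1.0, -0.001], [-1.0, -0.001, 0.0], [-0.0, 0.001, -1.0]]
wrist_force: [0.2, -0.1, -0.8]
gripper_width: 0.0119
```

Run:
```python
from h import *
a=grab("side","3")["pixels"];b=grab("top","3")["pixels"]
cv2.imwrite("pics/a3.png",np.hstack([cv2.resize(i,(400,300),interpolation=cv2.INTER_CUBIC) for i in (a[90:270,180:420],b[150:330,180:420])]))
```

```text
(no output)
```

View pics/a3.png

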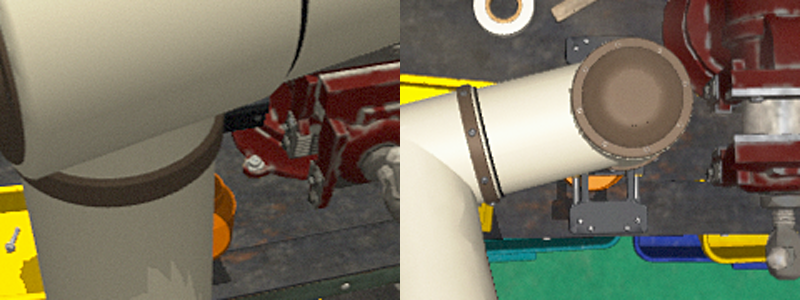

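View pics/side3.png

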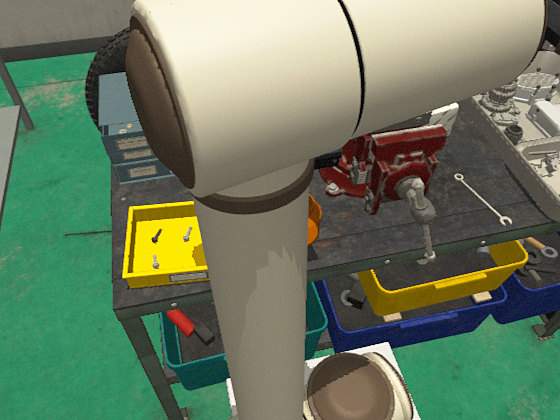

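Side view: the bolt is gone from (184,260), and the other three bolts are still in place at (156,236), (187,234) and (155,262). The wrist hides the bolt in the hand. The jar's edge at (315,225) hasn't moved. I lower to just above the rim.

{"api": "apply_moves", "payload": {"motion": [0,0,0.03,0,0,0,0,0,0.06,0,0,0,0,0,0.085,0,0,0,0,0,0.1,0,0,0,0,0,0.108,0,0,0,0,0,0.112,0,0,0,0,0,0.112,0,0,0,0,0,0.112,0,0,0]}}

```text
time: 8.6
tcp_pos: [0.4449, -0.0583, 0.1081]
tool_rot: [[0.0, -1.0, 0.001], [-1.0, -0.0, 0.0], [-0.0, -0.001, -1.0]]
wrist_force: [0.1, 0.2, -1.0]
gripper_width: 0.0122
```

{"api": "apply_moves", "payload": {"motion": [0,0,0,0,0,0,0,0,0,0,0,0,0,0,0,0,0,0,0,0,0,0,0,0], "hand": -0.1}}

```text
time: 9.1
tcp_pos: [0.4445, -0.0584, 0.1076]
tool_rot: [[-0.0, -1.0, 0.0], [-1.0, 0.0, -0.0], [0.0, -0.0, -1.0]]
wrist_force: [-0.3, 1.1, -0.4]
gripper_width: 0.0374
```

{"api": "apply_moves", "payload": {"motion": [0,0,-0.02,0,0,0,0,0,-0.06,0,0,0,0,0,-0.1,0,0,0,0,0,-0.14,0,0,0]}}

```text
time: 9.6
tcp_pos: [0.4442, -0.0584, 0.2488]
tool_rot: [[-0.0, -1.0, -0.0], [-1.0, 0.0, 0.0], [-0.0, 0.0, -1.0]]
wrist_force: [-0.0, -0.1, -0.8]
gripper_width: 0.0391
```

Run:
```python
from p import *
c=(.4445,-.058,.248,180)
to(c,(.42,.10,.30,240.7),(.4995,.258,.2,240.7))
```

```text
[-0.158   0.0245 -0.052 ] -10.117
[-0.316 -0.055  0.048] -10.117
```

{"api": "apply_moves", "payload": {"motion": [-0.02,0.005,-0.02,0,0,-1,-0.05,0.01,-0.035,0,0,-2.5,-0.08,0.015,-0.05,0,0,-4,-0.11,0.018,-0.052,0,0,-5.5,-0.135,0.02,-0.052,0,0,-7,-0.158,0.0245,-0.052,0,0,-8.5,-0.158,0.0245,-0.052,0,0,-10.117,-0.158,0.0245,-0.052,0,0,-10.117]}}

```text
time: 10.6
tcp_pos: [0.4198, 0.0998, 0.2995]
tool_rot: [[0.871, -0.491, -0.0], [-0.491, -0.871, -0.0], [-0.0, 0.0, -1.0]]
wrist_force: [-0.9, -0.3, -1.5]
gripper_width: 0.039
```

Run:
```python
from h import *
a=grab("side","4");b=grab("top","4")
bolts(a)
cv2.imwrite("pics/a4.png",np.hstack([cv2.resize(i,(400,300),interpolation=cv2.INTER_CUBIC) for i in (a["pixels"][190:298,116:260],b["pixels"][205:280,245:345])]))
```

```text
[209.3 229.4] 36 V 100.0 mean [0.4884 0.1402] rect [488.8 140.9] [25.6  9.2] mid [0.489  0.1403] ang 8.5 len 25.6
[187.2 234.4] 55 V 105.0 mean [0.4856 0.1908] rect [489.9 190.9] [13.9 40.2] mid [0.4892 0.1892] ang -24.6 len 40.8
[156. 236.] 41 V 71.0 mean [0.4968 0.2597] rect [499.2 260.2] [11.5 37.4] mid [0.4987 0.2586] ang -29.5 len 37.4
[215.1 243.2] 82 V 104.0 mean [0.4471 0.1332] rect [447.8 133.8] [37.7 15. ] mid [0.4481 0.1334] ang 10.5 len 37.6
[155.  262.1] 57 V 165.0 mean [0.4265 0.2668] rect [429.4 266.5] [12.7 37.4] mid [0.4294 0.2669] ang 3.4 len 37.6
[215.8 261.2] 28 V 102.5 mean [0.399 0.139] rect [399.4 138.3] [13.5 10.4] mid [0.3983 0.1384] ang 40.5 len 15.5
[188.2 275.9] 305 V 112.0 mean [0.3753 0.2011] rect [375.2 200.6] [81.7 19.3] mid [0.3752 0.2006] ang 83.2 len 81.8
```

View pics/a4.png

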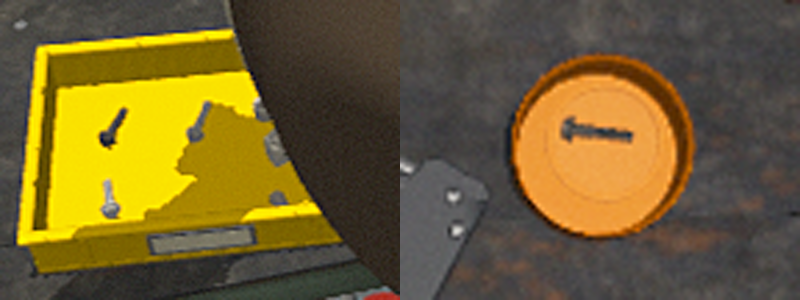

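The bolt lies on the jar floor at about (394,237) in the top view (crop 598,130), and the jar hasn't moved. In the side view the second black bolt is still at (156,236), with the bright bolts untouched.

Run:
```python
from p import *
from h import *
c=at((.4445,-.058,.248,180),(-.158,.0245,-.052,0,0,-10.117));print(c)
to(c,(.4997,.258,.2,240.6),(.4997,.258,.06,240.6))
t=load("top0");print(cast(t,150,137,0),cast(t,210,137,0))
```

```text
[4.20000e-01 1.00000e-01 3.00000e-01 2.40702e+02]
[-0.0078 -0.1768  0.1   ] 0.017
[-0.0078 -0.1768  0.24  ] 0.017
[0.69269535 0.26109505 0.        ] [0.69087594 0.12520161 0.        ]
```

{"api": "apply_moves", "payload": {"motion": [-0.001,-0.03,0.02,0,0,0,-0.002,-0.07,0.045,0,0,0,-0.004,-0.11,0.07,0,0,0,-0.006,-0.15,0.1,0,0,0,-0.0078,-0.1768,0.14,0,0,0,-0.0078,-0.1768,0.18,0,0,0,-0.0078,-0.1768,0.22,0,0,0,-0.0078,-0.1768,0.24,0,0,0,-0.0078,-0.1768,0.24,0,0,0], "hand": 0}}

```text
time: 11.82
tcp_pos: [0.499, 0.2565, 0.0578]
tool_rot: [[0.871, -0.491, -0.003], [-0.491, -0.871, -0.003], [-0.001, 0.004, -1.0]]
wrist_force: [-0.0, 0.2, 0.2]
gripper_width: 0.0434
```

{"api": "apply_moves", "payload": {"motion": [0,0,0.02,0,0,0,0,0,0.035,0,0,0,0,0,0.046,0,0,0,0,0,0.052,0,0,0,0,0,0.052,0,0,0]}}

```text
time: 12.45
tcp_pos: [0.4997, 0.2576, 0.0074]
tool_rot: [[0.872, -0.489, -0.0], [-0.489, -0.872, -0.0], [-0.0, 0.0, -1.0]]
wrist_force: [-0.1, 0.7, 0.3]
gripper_width: 0.0436
```

{"api": "apply_moves", "payload": {"motion": [0,0,0,0,0,0,0,0,0,0,0,0,0,0,0,0,0,0,0,0,0,0,0,0,0,0,0,0,0,0,0,0,0,0,0,0], "hand": -1, "squeeze": 25}}

```text
time: 13.2
tcp_pos: [0.4997, 0.2577, 0.0077]
tool_rot: [[0.872, -0.489, 0.0], [-0.489, -0.872, 0.0], [0.0, -0.0, -1.0]]
wrist_force: [0.1, 0.7, 1.5]
gripper_width: 0.0122
```

{"api": "apply_moves", "payload": {"motion": [0,0,-0.01,0,0,0,0,0,-0.03,0,0,0,0,0,-0.06,0,0,0,0,0,-0.1,0,0,0,0,0,-0.14,0,0,0,0,0,-0.18,0,0,0,0,0,-0.192,0,0,0]}}

```text
time: 14.08
tcp_pos: [0.5007, 0.2584, 0.203]
tool_rot: [[0.872, -0.489, 0.005], [-0.489, -0.872, 0.004], [0.002, -0.006, -1.0]]
wrist_force: [-0.3, 1.1, 0.1]
gripper_width: 0.0119
```

Run:
```python
from p import *
c=(.4997,.258,.2,240.7)
to(c,(.4445,-.058,.22,180))
```

```text
[ 0.1065  0.3026 -0.02  ] 10.117
```

{"api": "apply_moves", "payload": {"motion": [0.008,0.02,-0.01,0,0,0.6,0.022,0.06,-0.02,0,0,2,0.036,0.1,-0.02,0,0,3.4,0.05,0.14,-0.02,0,0,4.8,0.064,0.18,-0.02,0,0,6.2,0.078,0.22,-0.02,0,0,7.6,0.092,0.26,-0.02,0,0,9,0.102,0.29,-0.02,0,0,10.117,0.1065,0.3026,-0.02,0,0,10.117,0.1065,0.3026,-0.02,0,0,10.117]}}

```text
time: 15.32
tcp_pos: [0.4438, -0.0591, 0.219]
tool_rot: [[-0.001, -1.0, -0.001], [-1.0, 0.001, -0.0], [0.0, 0.001, -1.0]]
wrist_force: [-0.4, -0.3, -0.2]
gripper_width: 0.012
```

{"api": "apply_moves", "payload": {"motion": [0,0,0.03,0,0,0,0,0,0.06,0,0,0,0,0,0.085,0,0,0,0,0,0.1,0,0,0,0,0,0.108,0,0,0,0,0,0.112,0,0,0,0,0,0.112,0,0,0,0,0,0.112,0,0,0]}}

```text
time: 16.32
tcp_pos: [0.4449, -0.0583, 0.1081]
tool_rot: [[0.0, -1.0, 0.001], [-1.0, -0.0, 0.0], [-0.0, -0.001, -1.0]]
wrist_force: [-0.3, -0.6, -0.5]
gripper_width: 0.0122
```

{"api": "apply_moves", "payload": {"motion": [0,0,0,0,0,0,0,0,0,0,0,0,0,0,0,0,0,0,0,0,0,0,0,0], "hand": -0.1}}

```text
time: 16.82
tcp_pos: [0.4445, -0.0584, 0.1076]
tool_rot: [[-0.0, -1.0, 0.0], [-1.0, 0.0, 0.0], [-0.0, -0.0, -1.0]]
wrist_force: [-0.0, 0.2, 0.1]
gripper_width: 0.0377
```

{"api": "apply_moves", "payload": {"motion": [0,0,-0.02,0,0,0,0,0,-0.06,0,0,0,0,0,-0.1,0,0,0,0,0,-0.14,0,0,0]}}

```text
time: 17.32
tcp_pos: [0.4442, -0.0584, 0.2489]
tool_rot: [[0.0, -1.0, 0.0], [-1.0, -0.0, 0.0], [-0.0, -0.0, -1.0]]
wrist_force: [1.0, 0.7, -0.7]
gripper_width: 0.0394
```

{"api": "apply_moves", "payload": {"motion": [-0.02,0.005,-0.02,0,0,-1,-0.05,0.01,-0.035,0,0,-2.5,-0.08,0.015,-0.05,0,0,-4,-0.11,0.018,-0.052,0,0,-5.5,-0.135,0.02,-0.052,0,0,-7,-0.158,0.0245,-0.052,0,0,-8.5,-0.158,0.0245,-0.052,0,0,-10.117,-0.158,0.0245,-0.052,0,0,-10.117]}}

```text
time: 18.32
tcp_pos: [0.4198, 0.0998, 0.2994]
tool_rot: [[0.871, -0.491, -0.0], [-0.491, -0.871, -0.0], [-0.0, 0.0, -1.0]]
wrist_force: [-0.4, 0.2, -0.3]
gripper_width: 0.039
```

Run:
```python
from h import *
a=grab("side","5");b=grab("top","5")
bolts(a)
cv2.imwrite("pics/a5.png",np.hstack([cv2.resize(i,(400,300),interpolation=cv2.INTER_CUBIC) for i in (a["pixels"][190:298,116:260],b["pixels"][205:280,245:345])]))
```

```text
[209.3 229.4] 36 V 100.0 mean [0.4884 0.1402] rect [488.8 140.9] [25.6  9.2] mid [0.489  0.1403] ang 8.5 len 25.6
[187.1 234.5] 54 V 105.0 mean [0.4855 0.1909] rect [489.9 190.9] [13.9 40.2] mid [0.4892 0.1892] ang -24.3 len 40.8
[215.  243.2] 83 V 105.0 mean [0.447  0.1333] rect [447.7 134.3] [37.7 16. ] mid [0.4481 0.1335] ang 10.1 len 37.6
[154.9 262. ] 58 V 166.5 mean [0.4267 0.2669] rect [429.4 266.5] [12.7 37.4] mid [0.4294 0.267 ] ang 2.2 len 37.6
[215.8 261.2] 28 V 102.5 mean [0.399 0.139] rect [399.4 138.3] [13.5 10.4] mid [0.3983 0.1384] ang 40.5 len 15.5
[188.2 275.9] 305 V 112.0 mean [0.3753 0.2011] rect [375.2 200.5] [81.8 19.3] mid [0.3752 0.2005] ang 83.2 len 81.8
```

View pics/a5.png

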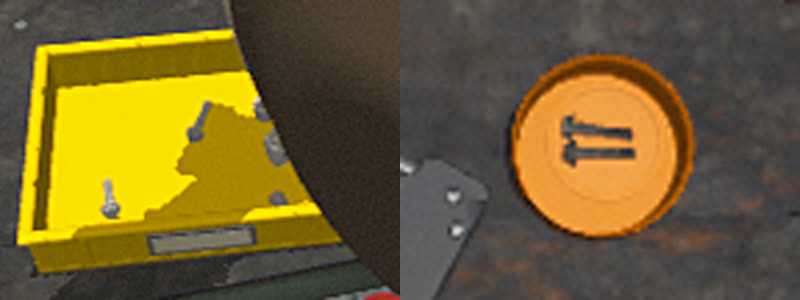

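View pics/top5.png

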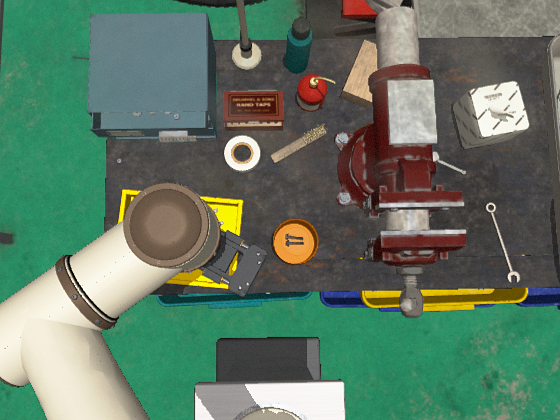

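Both black bolts lie side by side on the jar floor at about (294,240) in the top view. The jar is upright and still at (296,242), and the arm is clear at z = 0.30.

Run:
```python
from plant import robot
o=robot.get_obs(); print(o["time"],o["joint_vel"].round(2),o["wrist_force"].round(2)); print(robot.sign_off())
```

```text
18.425 [-0.33  0.01  0.02  0.06  0.09  0.47] [-0.56 -0.6  -0.9 ]
the job is handed in; nothing more can be done
None
```

I picked both black flange bolts out of the bin and dropped them one at a time through the jar's neck from just above the rim. The job was handed in at 18.4 s of the 64 s allowed.

**Black bolts:** the last top view shows both lying side by side on the jar floor.

**Jar:** it stands upright where it started.

**Other parts:** the last side view shows both bright bolts where they were. The arm's shadow and body hid the fork, block, stub and rod in part or fully in that view. I never touched them, but I have no full view of them at the end.

**Arm:** it ended clear of everything, with the fingertips at z = 0.30 m, and the wrist readings between moves stayed below 2 N. The arm hid the bolts from both cameras during each grasp and release. For those I relied on the measured tool position and the 12 mm finger opening, and the pictures taken afterwards confirmed the result.

No check failed or disagreed.

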